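# Tip the blue test panel up against the inspection fence

### The arm

A 7-joint arm with a two-finger parallel gripper is mounted at the origin on the work surface. World frame = base frame: x ahead of the robot, y to its left, z up, the work surface at z = 0. Lengths are in m, angles in rad, forces in N, time in s.
With the tool pointing down it reaches from about 0.375 to 0.925 m from the base axis. Payload 3.1 kg.
Tool frame: the origin (TCP) lies at the very end of the fingers, on their centre line; the grasp point (between the pads) lies 19 mm behind it (pinch_z is the distance from the TCP to the grasp point, in m); z points along the fingers, y is the direction in which the jaws open and shut (so a half turn about z gives the same grasp; the last joint's range is limited). The gripper opens to 85 mm and grips with 20 to 120 N. Pads are 22 mm wide; open, the fingers measure 114 mm over their backs; the gripper's body (76 mm by 85 mm) begins 54 mm behind the grasp point. The pads swing forward as they close: fully open they stand 13 mm farther back than shut.
Start: joints at [1.06, 0.383, 0.044, 1.598, -0.018, 1.161, -0.05], TCP at [0.261, -0.595, 0.231] pointing down, gripper open.
Joint ranges: [-2.61, 2.61], [-0.41, 2.15], [-1.48, 1.57], [0, 2.5], [-1.57, 4.71], [0.05, 1.97], [-2.85, 2.85]. Speed limits (rad/s): [2.79, 2.79, 3.14, 3.14, 3.14, 3.14, 3.14].

### API

Orientations are given as a unit quaternion [x, y, z, w].
In Python, from rig import observe, snapshot, finish_job, spot_in, pinpoint, pinch_z gives the robot as it stands. The module is installed in compiled form; this text tells all that it offers.
- The arm moves only by the tool arm_command, never from a script. Its argument "series" is one flat list of numbers, 7 for each row, row after row: the closure, from 0 (fully open) to 1 (shut), then the shift along the world's x, y, z as a fraction of full scale, then the turn, a rotation vector about the world's x, y, z as a fraction of full scale. In form: [jaw, x, y, z, ax, ay, az, jaw, x, y, z, ax, ay, az, ...]. A call has 1 to 5 rows; each row is the pose to reach, as a shift and turn from the pose commanded when the call began; what a row does not reach only later rows make up. Full scale, the value 1, is 1 m for a shift and 2 rad for a turn. A row lasts 1/8 s, in which the tool goes at most 62.5 mm and 10.7 degrees, less where a joint would pass 70% of its speed; a pose out of reach is approached as far as the arm can. A call with a number of a shift or a turn outside -1 to 1 is refused whole. A call with a gripper value outside its range is refused whole. The fingers move at their own pace and stop on an object; "squeeze" is the grip in N (left out, the last holds). Time passes only in rows, so rows that repeat a pose let the fingers close. It gives the time, the measured TCP pose, the force and the opening at its end, in the units of the state.
- observe(): the state, without advancing time (a new reading comes with each control period).
- snapshot(name): name is "scene" or "top" or "wrist"; returns a dict with "color" (480x640x3 uint8, red, green, blue), "fx", "fy", "cx", "cy" (pixels), "cam_to_world" (4x4, takes a point from camera to world coordinates); the wrist camera has in their place "tool_from_camera" (4x4, takes a point from camera to tool coordinates, whose origin is the TCP and whose axes are the flange's). Camera axes: x right, y down, z forward; pixel columns grow to the right and rows downward; lengths in m; the calibration is good to about 2 mm. A picture is of the moment at which its call begins: read the wrist's pose just before it. There is no depth.
- finish_job(): hands the job in, once; it reports no verdict.
Trained networks look in a picture, given as the dict that the camera call returned (one of the last four; its "shot" number tells which), for a name from the list of things; names that differ only in an ending like _2 or _b are one class to them, and where a whole thing is asked for, a point or a joint stands for the part that bears it (a point fixed in the world has none). Each returns a list of dicts, best first, with "score" (0 to 1); they miss things now and then, are a little off and sometimes report something else, mostly with a low value. They report only what shows in the picture. A call takes as long as a camera call. They do not tell look-alikes from the thing itself.
- spot_in(label, picture): "uv" ([column, row] in pixels, amid what is visible of it).
- pinpoint(label, picture): "uv" ([column, row] in pixels: a listed point, or the origin of a listed thing).
The state is a dict: "t": time; "joints": joint angles; "dq": joint speeds; "joint_efforts": joint torques, N m; "eef_pos": TCP position; "tool_rot": TCP orientation; "ft_force": force on the tool from outside, world axes, zero at the start; "ft_torque": the same for the moment, N m; "gripper_width": opening from 0.0 (shut) to 1.0 (fully open).
Only numpy, scipy, OpenCV 4.12 (cv2) and the standard library are available. Lean on these libraries where they do the work, as an engineer would, in place of code of your own. Each camera call takes 0.05 s, during which the arm holds its last target. There are 200 camera calls.

### The job

Three slippery coated test panels (blue, red, yellow) lie sloping in the bays of the inspection stand. Push the raised end of the blue one towards the fence so that it tips up on its lower edge and stays standing in its bay, leaning flat against the fence, ready for inspection. Tip it on the stand without lifting it off, and leave the red and yellow panels lying as they are.

Things in the scene. Friction and masses are not known exactly. Their poses are not given: they have to be found in the camera images.
- stand: Fixed stand: aluminium base 6 mm thick, 330 mm wide in y, from x -90 to +35 mm, grey fence along it. Origin: on the bench under the middle of the fence's foot. x: from open side to fence (push direction), y along the fence, z up. Fence 50 mm high, leans back 8 deg. Bays at y -105, 0, 105 mm; each has two 8 mm pins 29 mm either side of its middle, 53 mm before the fence, tops 34 mm above the bench.
- blue_center (a point): Centre of the blue panel: 80 long, 70 wide, 6 mm thick, 90 g, slippery (friction 0.2). Its x: lower to raised edge; z: face normal. Lies at 30 deg in a varying bay, lower edge at the fence, raised edge 72 mm before it, underside there 46 mm above the bench. A level push (under 5 N) on it, reaching below 46 mm, tips it up; past vertical it falls onto the fence and stays, top 86 mm above the bench.
- red_center (a point): Centre of the red panel, same size, axes and coating as the blue one, lying in the same way in another bay (which one varies), resting on two pins about 25 mm in from its raised edge. To be left lying.
- yellow_center (a point): Centre of the yellow panel, same size, axes and coating as the blue one, lying in the same way in the remaining bay. To be left lying.
Mind the look-alikes: they are no part of the job. Of the things like the part that bears blue_center, leave any that is grey or white; of the rest the larger one is meant.

How it is judged:
At the end, for the whole second after the job is handed in: The blue panel stands in its bay within 18 degrees of vertical and of square to the fence, centre 14 mm before to 18 mm beyond the fence foot, 35 to 58 mm above the bench, at most 65 mm from its start; red and yellow within 20 mm of their starts (angle between blue_center's own x axis and vertical below 0.31 rad and angle between the z axis of blue_center and the x axis of stand, either way round below 0.31 rad and x of blue_center in the frame of stand between -0.014 and 0.018 m and height (world z) of blue_center between 0.035 and 0.058 m and distance of blue_center from where it was at the start of the episode below 0.065 m and distance of each of red_center, yellow_center from where it was at the start of the episode below 0.02 m); the robot touches nothing.
It fails at once if the blue panel is lifted off the stand (its centre more than 70 mm above the bench) (height (world z) of blue_center above 0.07 m).
It fails at once if the red or the yellow panel is moved by more than 20 mm (distance of any of red_center, yellow_center from where it was at the start of the episode above 0.02 m).
It also fails if it takes over 35 s, if anything falls off the work surface, if the arm or the gripper's body presses on something with over 40 N, if the wrist force passes 120 N, or if a joint passes its speed limit or range.

## Working session

There is one attempt and no reset: what is moved stays moved. The work goes in short steps, Python scripts to look and compute and a tool call to move; the robot and the scene stay as the last step left them, time stands still between calls to the robot, and variables do not carry over. Pictures are saved under pics/ and viewed, on a budget of 10 in all, crops included, one or two more only if the job needs it, and the job is handed in when it is done.

Besides the shell and the picture viewer there is one more tool, called after ">>>" by a JSON object that holds its "method" and its "body". arm_command: Moves the arm, as the interface text tells. Its arguments: {"type":"object","properties":{"series":{"type":"array","items":{"type":"number","minimum":-1,"maximum":1}},"squeeze":{"type":"number"}},"required":["series"]}

```bash
mkdir -p pics; cat > h.py <<'E'
import numpy as np, cv2
from rig import *
def save(n,im): cv2.imwrite('pics/'+n+'.png',im[:,:,::-1])
def atz(p,uv,z):
    M=np.array(p['cam_to_world']); d=M[:3,:3]@np.array([(uv[0]-p['cx'])/p['fx'],(uv[1]-p['cy'])/p['fy'],1])
    return M[:3,3]+d*(z-M[2,3])/d[2]
def proj(p,X):
    M=np.linalg.inv(np.array(p['cam_to_world'])); c=M[:3,:3]@np.array(X)+M[:3,3]
    return [p['fx']*c[0]/c[2]+p['cx'],p['fy']*c[1]/c[2]+p['cy']]
E
python3 - <<'E'
from h import *
s=observe(); print(s['eef_pos'],s['tool_rot'],s['t'],s['gripper_width'])
for n in ('top','scene'):
    p=snapshot(n); save(n,p['color'])
    for l,z in (('stand',0),('blue_center',.03),('red_center',.03),('yellow_center',.03)):
        print(n,l,[(np.round(d['uv']).tolist(),round(d['score'],2),atz(p,d['uv'],z).round(3).tolist()) for d in pinpoint(l,p)[:4]])
E
```

```text
[ 0.26036934 -0.59451834  0.2298676 ] [ 9.78761798e-01  2.04996520e-01 -3.39956979e-04 -1.28604384e-03] 0.0 1.0011184449197696
top stand [([268.0, 229.0], 0.73, [0.563, 0.11, 0.0])]
top blue_center [([325.0, 150.0], 0.88, [0.669, 0.035, 0.03]), ([341.0, 371.0], 0.73, [0.377, 0.005, 0.03]), ([340.0, 261.0], 0.68, [0.52, 0.01, 0.03]), ([474.0, 249.0], 0.61, [0.54, -0.165, 0.03])]
top red_center [([184.0, 246.0], 0.87, [0.533, 0.216, 0.03])]
top yellow_center [([260.0, 254.0], 0.93, [0.526, 0.116, 0.03])]
scene stand [([367.0, 259.0], 0.81, [0.559, 0.108, 0.0])]
scene blue_center [([183.0, 293.0], 0.72, [0.563, -0.172, 0.03]), ([299.0, 243.0], 0.68, [0.52, 0.009, 0.03]), ([354.0, 335.0], 0.66, [0.701, 0.029, 0.03]), ([274.0, 202.0], 0.63, [0.41, -0.004, 0.03])]
scene red_center [([429.0, 223.0], 0.64, [0.542, 0.221, 0.03])]
scene yellow_center [([363.0, 232.0], 0.89, [0.527, 0.112, 0.03])]
```

View pics/top.png

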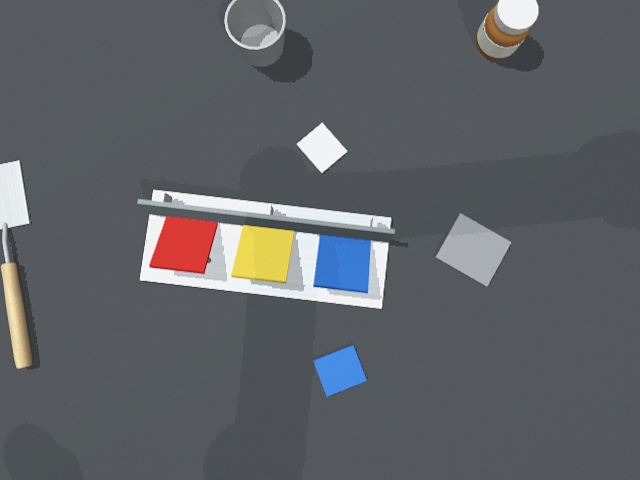

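View pics/scene.png

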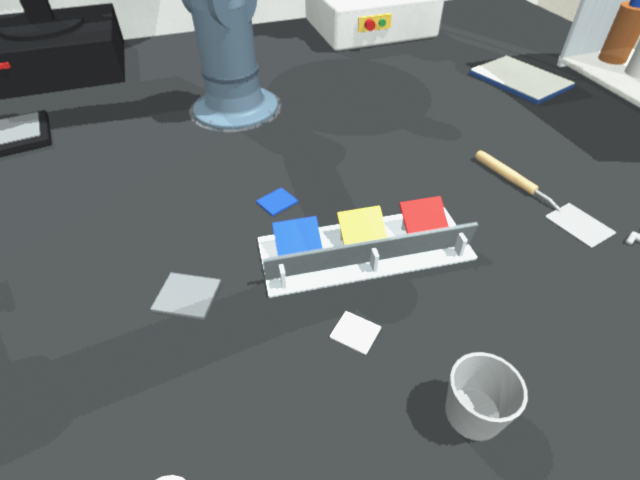

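The top view shows four things that could be taken for the blue panel:
- the blue panel in its bay, at (340,261)
- a small blue plate off the stand, at (341,371)
- a grey plate, at (474,249)
- a white plate, at (322,148)

I choose (340,261): it is the larger blue one and it lies in the -y bay. Next I refine the stand axes and check this in a close crop.

```bash
python3 - <<'E'
from h import *
p=snapshot('top'); im=p['color']
C=[atz(p,uv,.006)[:2] for uv in ((153,190),(392,218),(383,308),(141,281))]
print(np.round(C,4).tolist())
y=(C[0]-C[1]+C[3]-C[2]); print('len',np.linalg.norm(y)/2, np.linalg.norm(C[0]-C[3])); y/=np.linalg.norm(y); x=np.array([y[1],-y[0]])
o=np.mean(C,0)+x*.0275; print('yaw',np.arctan2(x[1],x[0]),'origin',o)
hsv=cv2.cvtColor(im,cv2.COLOR_RGB2HSV); m=cv2.inRange(hsv,(100,120,60),(125,255,255))
for c in cv2.findContours(m,cv2.RETR_EXTERNAL,cv2.CHAIN_APPROX_NONE)[0]:
    if cv2.contourArea(c)>300: print(cv2.contourArea(c),np.round(cv2.boxPoints(cv2.minAreaRect(c))).tolist())
for s in (-.083,-.125): print(s,(o+x*s-y*.105).round(4))
cr=im[180:400,120:400].copy()
print('pred raised edge mid px',proj(p,[*(o-x*.072-y*.105),.048]),'fence-side edge',proj(p,[*(o-x*.003-y*.105),.011]))
save('crop',cv2.resize(cr,None,fx=2.7,fy=2.7,interpolation=cv2.INTER_CUBIC))
E
```

```text
[[0.6112, 0.2691], [0.5823, -0.0601], [0.4593, -0.05], [0.4862, 0.2779]]
len 0.32975066713959633 0.12532808542839033
yaw -0.08475717739251797 origin [0.56213484 0.10688549]
1654.0 [[312.0, 360.0], [353.0, 344.0], [367.0, 381.0], [326.0, 397.0]]
2692.5 [[313.0, 286.0], [319.0, 233.0], [373.0, 240.0], [367.0, 292.0]]
-0.083 [0.4705 0.0093]
-0.125 [0.4287 0.0128]
pred raised edge mid px [np.float64(341.53369936882166), np.float64(290.12136347625176)] fence-side edge [np.float64(345.99930669963044), np.float64(239.48020078824283)]
```

View pics/crop.png

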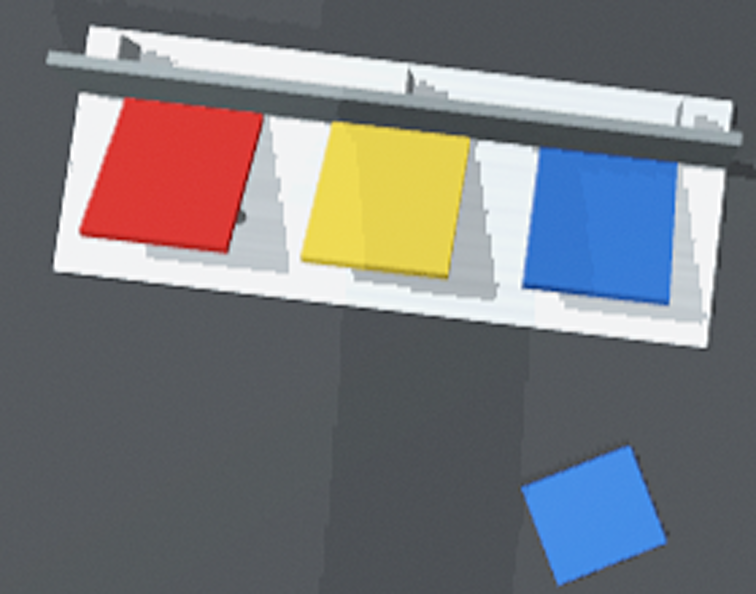

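The crop shows the blue panel in its bay, square to the fence, with its raised edge at about row 290. That matches my prediction to within a few pixels, and the stand length comes out at 330 mm. Now I approach with the fingers shut.

>>> {"method": "arm_command", "body": {"series": [1, 0.017, 0.06, 0, 0, 0, -0.05, 1, 0.034, 0.12, 0, 0, 0, -0.1, 1, 0.051, 0.18, 0, 0, 0, -0.15, 1, 0.068, 0.24, 0, 0, 0, -0.2, 1, 0.085, 0.3, 0, 0, 0, -0.249], "squeeze": 20}}

```text
t: 1.18
eef_pos: [0.3464, -0.2935, 0.2317]
tool_rot: [0.999, -0.044, 0.001, 0.0]
ft_force: [0.6, 0.8, 0.3]
gripper_width: 0.001
```

>>> {"method": "arm_command", "body": {"series": [1, 0.017, 0.06, 0, 0, 0, 0, 1, 0.034, 0.12, 0, 0, 0, 0, 1, 0.051, 0.18, 0, 0, 0, 0, 1, 0.068, 0.24, 0, 0, 0, 0, 1, 0.085, 0.3, 0, 0, 0, 0]}}

```text
t: 1.8
eef_pos: [0.4313, 0.0064, 0.2319]
tool_rot: [0.999, -0.043, 0.001, 0.0]
ft_force: [0.9, -0.3, -0.3]
gripper_width: 0.0
```

>>> {"method": "arm_command", "body": {"series": [1, -0.002, 0.006, -0.05, 0, 0, 0, 1, -0.002, 0.006, -0.1, 0, 0, 0, 1, -0.002, 0.006, -0.15, 0, 0, 0, 1, -0.002, 0.006, -0.192, 0, 0, 0, 1, -0.002, 0.006, -0.192, 0, 0, 0]}}

```text
t: 2.42
eef_pos: [0.4254, 0.0106, 0.0368]
tool_rot: [0.999, -0.042, -0.004, -0.0]
ft_force: [-0.4, 0.6, 0.4]
gripper_width: -0.003
```

```bash
python3 - <<'E'
from h import *
print(observe()['eef_pos'])
a=snapshot('scene')['color'];b=snapshot('top')['color']
f=lambda i:cv2.resize(i,(390,480))
save('pre',np.hstack([f(a[120:320,200:500]),f(b[150:350,240:440])]))
E
```

```text
[0.42540054 0.01056979 0.03677245]
```

View pics/pre.png

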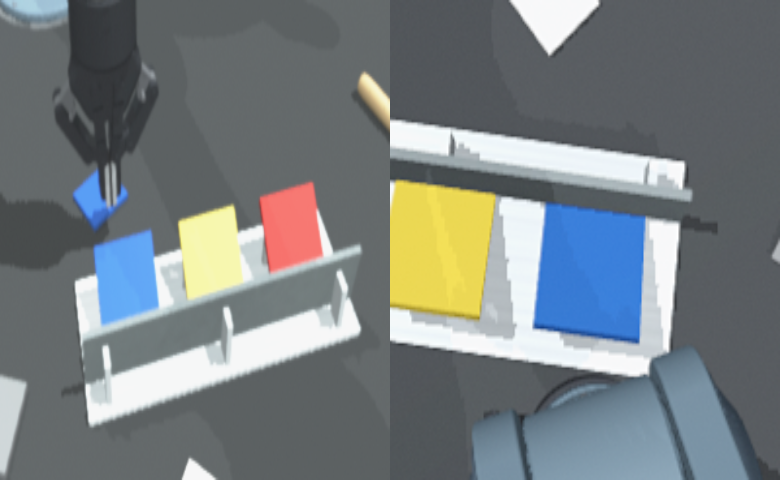

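The finger is behind the middle of the blue panel, and the small blue plate lies clear below it. Now I push along (0.996, -0.085), slowly after contact.

>>> {"method": "arm_command", "body": {"series": [1, 0.015, -0.001, 0.001, 0, 0, 0, 1, 0.03, -0.0025, 0.001, 0, 0, 0, 1, 0.036, -0.003, 0.001, 0, 0, 0, 1, 0.041, -0.0035, 0.001, 0, 0, 0, 1, 0.046, -0.004, 0.001, 0, 0, 0]}}

```text
t: 3.15
eef_pos: [0.472, 0.0066, 0.0396]
tool_rot: [0.999, -0.043, -0.003, 0.0]
ft_force: [-7.6, 0.4, 3.3]
gripper_width: 0.001
```

>>> {"method": "arm_command", "body": {"series": [1, 0.005, -0.0004, 0, 0, 0, 0, 1, 0.01, -0.0008, 0, 0, 0, 0, 1, 0.015, -0.0013, 0, 0, 0, 0, 1, 0.02, -0.0017, 0, 0, 0, 0, 1, 0.025, -0.002, 0, 0, 0, 0]}}

```text
t: 3.78
eef_pos: [0.4724, 0.0052, 0.0334]
tool_rot: [0.999, -0.042, -0.028, 0.004]
ft_force: [-37.2, 3.2, 18.9]
gripper_width: -0.001
```

```bash
python3 - <<'E'
from h import *
s=observe();print(s['eef_pos'],s['ft_force'])
a=snapshot('scene')['color'];b=snapshot('top')['color']
f=lambda i:cv2.resize(i,(390,480))
save('mid',np.hstack([f(a[120:320,200:500]),f(b[150:350,240:440])]))
E
```

```text
[0.47242096 0.00521542 0.03341846] [-37.23330202   3.23747009  18.94743356]
```

View pics/mid.png

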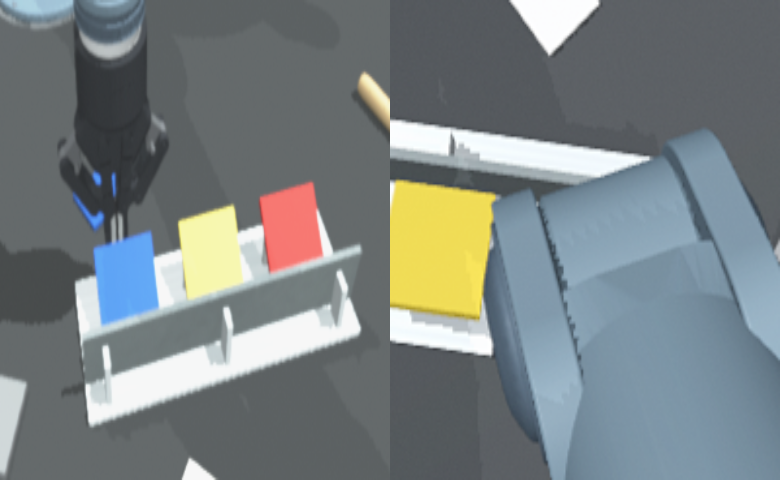

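The push jammed at 37 N. With a vertical finger, friction at the raised edge holds it (Fz/Fx is about 0.5), and the panel hasn't moved. I'll back off and tilt the tool about 0.5 rad with the tip forward, so the finger wedges under the edge.

>>> {"method": "arm_command", "body": {"series": [1, -0.03, 0.003, 0.002, 0, 0, 0, 1, -0.06, 0.006, 0.002, 0, 0, 0, 1, -0.065, 0.008, 0.0, 0, 0, 0, 1, -0.065, 0.008, 0.0, 0, 0, 0]}}

```text
t: 4.38
eef_pos: [0.4357, 0.0127, 0.0404]
tool_rot: [0.999, -0.042, 0.001, -0.0]
ft_force: [-1.2, -0.7, -0.1]
gripper_width: 0.0
```

>>> {"method": "arm_command", "body": {"series": [1, 0, 0, 0.0, -0.006, -0.07, 0, 1, 0, 0, 0, -0.012, -0.14, 0, 1, 0, 0, 0, -0.018, -0.21, 0, 1, 0, 0, 0, -0.021, -0.249, 0, 1, 0, 0, 0, -0.021, -0.249, 0]}}

```text
t: 5.0
eef_pos: [0.4502, 0.0078, 0.0651]
tool_rot: [0.972, -0.037, 0.231, 0.006]
ft_force: [-0.9, -0.2, -0.3]
gripper_width: -0.0
```

```bash
python3 - <<'E'
from h import *
from scipy.spatial.transform import Rotation as R
s=observe();print(s['eef_pos'],s['ft_force'],np.round(s['joints'],2));print(R.from_quat(s['tool_rot']).as_matrix().round(3))
p=snapshot('top')
for l in ('blue_center','red_center','yellow_center'): print(l,[(np.round(d['uv']).tolist(),round(d['score'],2)) for d in pinpoint(l,p)[:4]])
E
```

```text
[0.4501535  0.00782386 0.0651086 ] [-0.91343961 -0.18672275 -0.25422012] [ 0.22  0.11 -0.41  2.5   1.07  0.18 -2.85]
[[ 0.891 -0.075  0.448]
 [-0.07  -0.997 -0.028]
 [ 0.449 -0.006 -0.893]]
blue_center [([322.0, 151.0], 0.86), ([474.0, 248.0], 0.74), ([342.0, 263.0], 0.68)]
red_center [([183.0, 247.0], 0.56)]
yellow_center []
```

>>> {"method": "arm_command", "body": {"series": [1, 0, 0.0, 0, 0.004, 0.045, 0, 1, 0, 0.003, -0.01, 0.008, 0.09, 0, 1, 0.0, 0.003, -0.02, 0.008, 0.09, 0, 1, 0.0, 0.003, -0.033, 0.008, 0.09, 0, 1, 0.0, 0.003, -0.033, 0.008, 0.09, 0]}}

```text
t: 5.82
eef_pos: [0.4484, 0.0105, 0.0301]
tool_rot: [0.989, -0.04, 0.139, 0.001]
ft_force: [0.4, -0.2, -0.5]
gripper_width: -0.003
```

```bash
python3 - <<'E'
from h import *
from scipy.spatial.transform import Rotation as R
s=observe();print(s['eef_pos'],s['ft_force'],np.round(s['joints'],2));print(R.from_quat(s['tool_rot']).as_matrix().round(3))
E
```

```text
[0.44842814 0.01051248 0.0301349 ] [ 0.36963885 -0.23880862 -0.52599313] [ 0.31  0.25 -0.49  2.38  0.6   0.31 -2.35]
[[ 0.958 -0.08   0.276]
 [-0.08  -0.997 -0.013]
 [ 0.276 -0.009 -0.961]]
```

>>> {"method": "arm_command", "body": {"series": [1, 0.01, -0.001, 0, 0, 0, 0, 1, 0.02, -0.001, 0, 0, 0, 0, 1, 0.02, -0.001, 0, -0.002, -0.025, 0, 1, 0.02, -0.001, 0, -0.005, -0.055, 0, 1, 0.02, -0.001, 0, -0.005, -0.055, 0]}}

```text
t: 6.45
eef_pos: [0.4681, 0.01, 0.031]
tool_rot: [0.98, -0.037, 0.195, 0.005]
ft_force: [-0.6, -0.9, 0.0]
gripper_width: 0.0
```

```bash
python3 - <<'E'
from h import *
from scipy.spatial.transform import Rotation as R
s=observe();print(s['eef_pos'],s['ft_force'],np.round(s['joints'],2));print(R.from_quat(s['tool_rot']).as_matrix().round(3))
E
```

```text
[0.46812056 0.01000576 0.03098296] [-0.62372225 -0.90988183  0.02019382] [ 0.05  0.23 -0.23  2.43  0.95  0.17 -2.72]
[[ 0.922 -0.075  0.381]
 [-0.071 -0.997 -0.024]
 [ 0.382 -0.005 -0.924]]
```

The tilt is 22° with no contact yet. Now I push gently.

>>> {"method": "arm_command", "body": {"series": [1, 0.004, -0.0003, 0, 0, 0, 0, 1, 0.008, -0.0007, 0, 0, 0, 0, 1, 0.012, -0.001, 0, 0, 0, 0, 1, 0.016, -0.0013, 0, 0, 0, 0, 1, 0.02, -0.0017, 0, 0, 0, 0]}}

```text
t: 7.08
eef_pos: [0.4888, 0.0074, 0.031]
tool_rot: [0.98, -0.04, 0.195, 0.004]
ft_force: [-0.2, 0.4, 0.9]
gripper_width: -0.0
```

>>> {"method": "arm_command", "body": {"series": [1, 0.004, -0.0003, 0, 0, 0, 0, 1, 0.008, -0.0007, 0, 0, 0, 0, 1, 0.012, -0.001, 0, 0, 0, 0, 1, 0.016, -0.0013, 0, 0, 0, 0, 1, 0.02, -0.0017, 0, 0, 0, 0]}}

```text
t: 7.7
eef_pos: [0.5087, 0.0059, 0.0311]
tool_rot: [0.98, -0.039, 0.195, 0.004]
ft_force: [-9.9, 0.1, 13.3]
gripper_width: 0.001
```

```bash
python3 - <<'E'
from h import *
s=observe();print(s['eef_pos'],s['ft_force'])
a=snapshot('scene')['color']
save('mid2',cv2.resize(a[120:320,200:500],(780,520)))
E
```

```text
[0.50869338 0.00591389 0.03109951] [-9.94047773  0.08770095 13.32007334]
```

View pics/mid2.png

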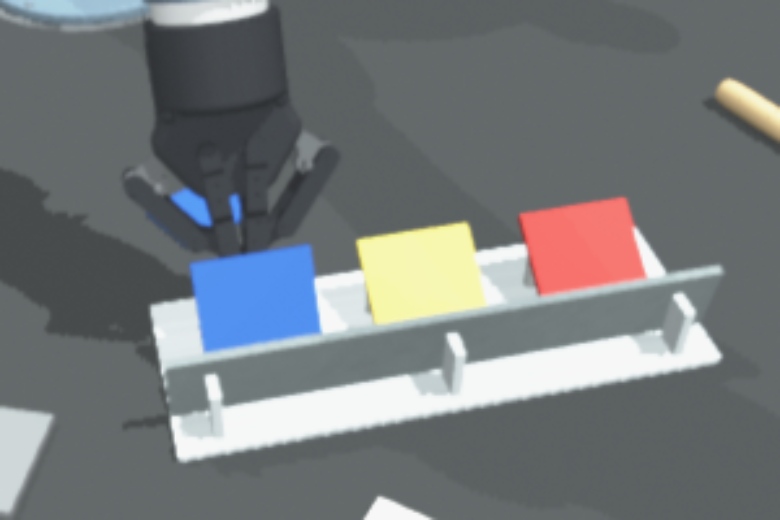

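```bash
cat >> h.py <<'E'
YAW=-.0848; O=np.array([.5621,.1069]); SX=np.array([np.cos(YAW),np.sin(YAW)]); SY=np.array([-SX[1],SX[0]])
def w(x,y,z): return np.array([*(O+SX*x+SY*y),z])
E
python3 - <<'E'
from h import *
p=snapshot('scene'); im=p['color']
hsv=cv2.cvtColor(im,cv2.COLOR_RGB2HSV); m=cv2.inRange(hsv,(100,120,60),(125,255,255)); m[:212]=0
c=max(cv2.findContours(m,cv2.RETR_EXTERNAL,cv2.CHAIN_APPROX_NONE)[0],key=cv2.contourArea)
print(cv2.approxPolyDP(c,3,True)[:,0].tolist())
for th in (30,36,40,45,50,60,70):
    t=np.radians(th); X=[-.003-.08*np.cos(t)+.006*np.sin(t), .006+.08*np.sin(t)+.006*np.cos(t)]
    print(th,[np.round(proj(p,w(X[0],y,X[1])),1).tolist() for y in (-.14,-.07)])
q=snapshot('wrist'); save('wrist',q['color'])
E
```

```text
[[319, 215], [273, 221], [279, 254], [322, 247]]
30 [[269.5, 221.9], [313.5, 214.8]]
36 [[269.6, 220.8], [314.1, 213.7]]
40 [[269.8, 220.4], [314.6, 213.2]]
45 [[270.0, 220.2], [315.3, 213.0]]
50 [[270.3, 220.5], [316.0, 213.2]]
60 [[271.1, 222.2], [317.8, 214.7]]
70 [[272.2, 225.7], [319.7, 218.0]]
```

View pics/wrist.png

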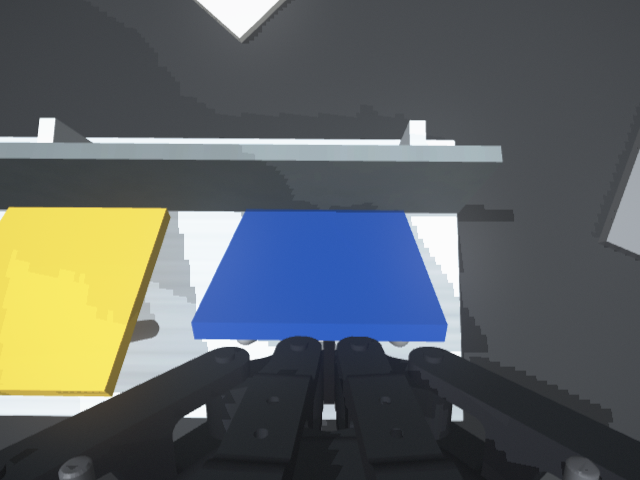

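The wrist view shows the panel tipped to about 60°, square to the fence, with its edge (rows 325–340) under the finger knuckles. The knuckles seem to be pressing it down. I raise the tool along with the edge and carry on.

>>> {"method": "arm_command", "body": {"series": [1, 0, 0, 0.006, 0, 0, 0, 1, 0, 0, 0.012, 0, 0, 0, 1, 0.003, -0.0003, 0.016, 0, 0, 0, 1, 0.006, -0.0005, 0.018, 0, 0, 0, 1, 0.009, -0.0008, 0.02, 0, 0, 0]}}

```text
t: 8.48
eef_pos: [0.5179, 0.0051, 0.0511]
tool_rot: [0.98, -0.039, 0.195, 0.004]
ft_force: [-1.0, 0.3, -0.1]
gripper_width: 0.003
```

```bash
python3 - <<'E'
from h import *
s=observe();print(s['eef_pos'],s['ft_force'])
q=snapshot('wrist'); save('wrist2',q['color'][100:450,50:600])
E
```

```text
[0.51785132 0.00511757 0.05111036] [-0.96650009  0.28797338 -0.05393436]
```

View pics/wrist2.png

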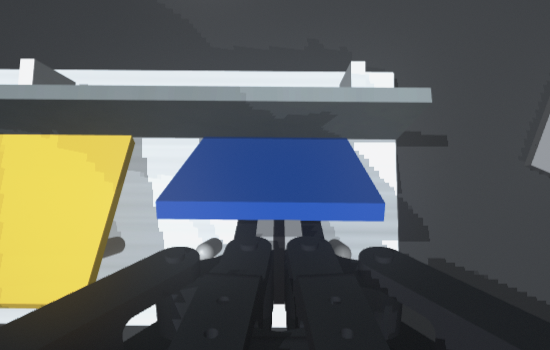

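>>> {"method": "arm_command", "body": {"series": [1, 0.003, -0.0003, 0.001, 0, 0, 0, 1, 0.006, -0.0005, 0.002, 0, 0, 0, 1, 0.009, -0.0008, 0.003, 0, 0, 0, 1, 0.012, -0.001, 0.003, 0, 0, 0, 1, 0.014, -0.0012, 0.003, 0, 0, 0]}}

```text
t: 9.15
eef_pos: [0.5319, 0.004, 0.0541]
tool_rot: [0.98, -0.039, 0.195, 0.004]
ft_force: [-0.9, 0.7, -0.1]
gripper_width: -0.005
```

>>> {"method": "arm_command", "body": {"series": [1, 0.002, -0.0002, 0, 0, 0, 0, 1, 0.004, -0.0003, 0, 0, 0, 0, 1, 0.006, -0.0005, 0, 0, 0, 0, 1, 0.007, -0.0006, 0, 0, 0, 0, 1, 0.008, -0.0007, 0, 0, 0, 0]}}

```text
t: 9.78
eef_pos: [0.5395, 0.0033, 0.054]
tool_rot: [0.98, -0.039, 0.195, 0.004]
ft_force: [-0.5, 0.2, 0.0]
gripper_width: -0.002
```

```bash
python3 - <<'E'
from h import *
s=observe();print(s['eef_pos'],s['ft_force'])
q=snapshot('wrist')['color'][100:450,50:600]; a=snapshot('scene')['color'][150:300,220:380]
save('w3',np.hstack([cv2.resize(q,(400,300)),cv2.resize(a,(400,300))]))
E
```

```text
[0.53951644 0.00326297 0.05399585] [-0.48334476  0.18090242  0.00782196]
```

View pics/w3.png

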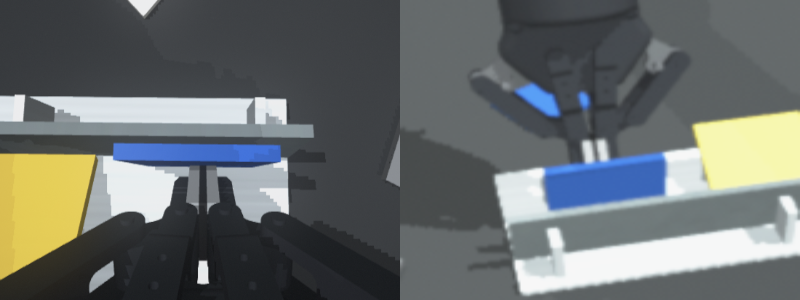

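The panel is nearly upright and the force is very small. I push on slowly.

>>> {"method": "arm_command", "body": {"series": [1, 0.002, -0.0002, 0, 0, 0, 0, 1, 0.004, -0.0003, 0, 0, 0, 0, 1, 0.006, -0.0005, 0, 0, 0, 0, 1, 0.007, -0.0006, 0, 0, 0, 0, 1, 0.008, -0.0007, 0, 0, 0, 0]}}

```text
t: 10.5
eef_pos: [0.5469, 0.0026, 0.0537]
tool_rot: [0.98, -0.039, 0.194, 0.004]
ft_force: [-2.6, 0.6, 1.7]
gripper_width: -0.0
```

```bash
python3 - <<'E'
from h import *
s=observe();print(s['eef_pos'],s['ft_force'])
q=snapshot('wrist')['color'][100:450,50:600]; a=snapshot('scene')['color'][150:300,220:380]
save('w4',np.hstack([cv2.resize(q,(400,300)),cv2.resize(a,(400,300))]))
E
```

```text
[0.54688743 0.0025799  0.05370489] [-2.62021196  0.62517047  1.68609781]
```

View pics/w4.png

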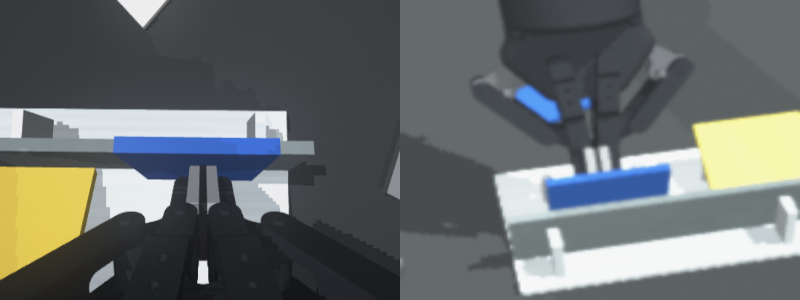

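The panel is now past vertical and pressing on the fence: the wrist view shows its underside, and the force is 2.6 N. I retreat slowly straight back, then lift clear.

>>> {"method": "arm_command", "body": {"series": [1, -0.003, 0.0002, 0, 0, 0, 0, 1, -0.01, 0.001, 0, 0, 0, 0, 1, -0.025, 0.002, 0, 0, 0, 0, 1, -0.05, 0.004, 0.0, 0, 0, 0, 1, -0.075, 0.006, 0.005, 0, 0, 0]}}

```text
t: 11.22
eef_pos: [0.4703, 0.0086, 0.0585]
tool_rot: [0.98, -0.039, 0.194, 0.004]
ft_force: [-0.5, -0.2, 0.2]
gripper_width: 0.006
```

>>> {"method": "arm_command", "body": {"series": [1, 0, 0, 0.05, 0, 0.05, 0, 1, -0.0, -0.02, 0.1, 0.005, 0.1, 0, 1, -0.0, -0.06, 0.15, 0.01, 0.15, 0, 1, -0.02, -0.12, 0.17, 0.015, 0.18, 0, 1, -0.03, -0.18, 0.17, 0.015, 0.18, 0]}}

```text
t: 11.85
eef_pos: [0.4472, -0.1581, 0.2305]
tool_rot: [0.999, -0.04, 0.018, -0.002]
ft_force: [-0.0, -0.5, -0.1]
gripper_width: -0.004
```

```bash
python3 - <<'E'
from h import *
s=observe();print(s['eef_pos'],s['ft_force'],s['t'])
ps=[snapshot(n) for n in ('scene','top')]
for p in ps:
  for l,z in (('blue_center',.046),('red_center',.03),('yellow_center',.03)):
    print(l,[(np.round(d['uv']).tolist(),round(d['score'],2),np.round([*((atz(p,d['uv'],z)[:2]-O)@np.c_[SX,SY])],3).tolist()) for d in pinpoint(l,p)[:4]])
a,b=[p['color'] for p in ps]
save('end',np.hstack([cv2.resize(a[150:310,240:500],(400,300)),cv2.resize(b[160:340,120:420],(400,300))]))
E
```

```text
[ 0.44718196 -0.15810616  0.23048814] [-0.04356662 -0.53898655 -0.0503482 ] 11.85
blue_center [([359.0, 331.0], 0.95, [0.151, -0.061]), ([276.0, 202.0], 0.8, [-0.121, -0.121]), ([305.0, 251.0], 0.64, [0.001, -0.099]), ([184.0, 294.0], 0.6, [0.04, -0.273])]
red_center [([428.0, 222.0], 0.64, [-0.031, 0.11])]
yellow_center [([363.0, 230.0], 0.85, [-0.04, 0.004])]
blue_center [([345.0, 231.0], 0.84, [0.004, -0.101]), ([475.0, 250.0], 0.83, [-0.001, -0.27]), ([327.0, 151.0], 0.76, [0.107, -0.067])]
red_center [([180.0, 246.0], 0.74, [-0.038, 0.112])]
yellow_center [([259.0, 250.0], 0.55, [-0.032, 0.008])]
```

View pics/end.png

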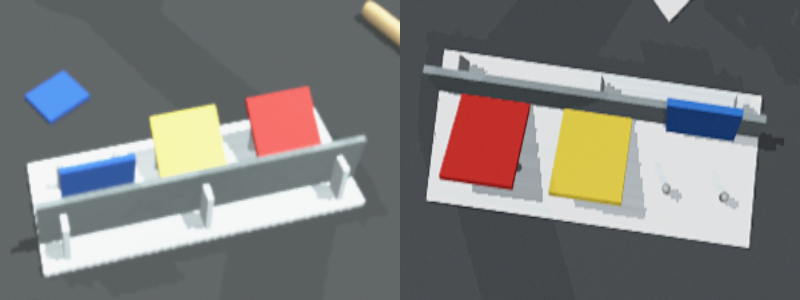

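The blue panel stands leaning on the fence, with its centre at stand x of about 1–4 mm and y of about -0.100. Red and yellow lie as before, and the arm is clear.

```bash
python3 -c "
from rig import *
print(finish_job())"
```

```text
the job is handed in; nothing more can be done
None
```

The blue panel is standing in its bay, leaning against the fence, and I handed the job in after about 12 s of robot time; no verdict is reported.

**How it went:** My first push, with the fingers shut and vertical, jammed at 37 N without moving the panel, because friction held its raised edge against the finger. I backed off and tilted the tool about 22° with the tip forward. I then pushed again, raising the tool partway after a 17 N load, apparently the finger knuckles pressing on the edge. The panel tipped past vertical with about 1 N on the tool, and about 3 N at the end as it met the fence.

**Last checks:**
- **Blue:** its centre is 1–4 mm beyond the fence foot in two camera views, using an assumed height of 46 mm. It looks square to the fence, but I did not measure its final tilt and height.
- **Red and yellow:** both look undisturbed. The networks' position readings before and after agree to about 10 mm, which is roughly their own scatter.
- **Arm:** the tool is clear of everything, about 230 mm above the bench, with a force reading near zero.

I viewed 10 pictures in all.

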